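Start the pump bracket's clamp screw

ROBOT

A 6-joint arm with a two-finger parallel gripper is mounted at the origin on the work surface. World frame = base frame: x ahead of the robot, y to its left, z up, the work surface at z = 0. Lengths are in m, angles in degrees, forces in N, time in s.
With the tool pointing down it reaches from about 0.375 to 0.75 m from the base axis. Payload 9 kg.
Tool frame: the origin (TCP) lies on the centre line of the jaws, within the pads' length; the fingertips stand 8 mm ahead of it and the grasp point (between the pads) lies 11 mm behind it (bot.finger_overhang is the distance from the TCP to the fingertips, in m); z points along the fingers, y is the line along which they close (so a half turn about z gives the same grasp; the last joint's range is limited). The gripper opens to 85 mm and grips with 20 to 120 N. Pads are 22 mm wide; open, the fingers measure 114 mm over their backs; the gripper's body (76 mm by 85 mm) begins 54 mm behind the grasp point. The pads swing forward as they close: fully open they stand 13 mm farther back than shut.
Start: joints at [59.204, 5.964, 5.575, 89.605, 0, 77.527], TCP at [0.189, 0.57, 0.239] pointing down, gripper open.
Joint ranges: [-171.21, 171.21], [-48.23, 106.86], [-62.78, 66.21], [-105.2, 120.99], [-86.42, 89.51], [-180, 180]. Speed limits (degrees/s): [127.2, 127.2, 147.25, 180, 180, 180].

INTERFACE

Orientations are given as a 3x3 rotation matrix whose columns are the frame's x, y, z axes.
In Python, from plant import bot gives the robot as it stands.
- The arm moves only by the tool apply_moves, never from a script. Its argument "motion" is a list of rows, each an object with "xyz": the shift along the tool's x, y, z normalised to -1 to 1, where 1 is 0.1 m, a list of three; "turn": the turn about the tool's z normalised to -1 to 1, where 1 is 360 degrees; "gripper": the opening, from 0 (shut) to 1 (fully open). In form: [{"xyz": [tx, ty, tz], "turn": turn, "gripper": gripper}, ...]. A call has 1 to 12 rows; each row is the pose to reach, as a shift and turn from the pose commanded when the call began, along the tool's axes at that moment, turning the shorter way round; what a row does not reach only later rows make up. A row lasts 1/12 s, in which the tool goes at most 41.7 mm and 7.16 degrees, less where a joint would pass 70% of its speed; a pose out of reach is approached as far as the arm can. A call with a number of a shift or a turn outside -1 to 1 is refused whole. A call with a gripper value outside its range is refused whole. The fingers move at their own pace and stop on an object; "squeeze" is the grip in N (left out, the last holds). Time passes only in rows, so rows that repeat a pose let the fingers close. It gives the time, the measured TCP pose, the force, the opening and the grip force at its end, in the units of the state.
- bot.observe(): the state, without advancing time (a new reading comes with each control period).
- bot.get_image(name): name is "side" or "top" or "wrist"; returns the picture (480x640x3 uint8, red, green, blue); there is no depth.
- bot.get_calibration(name): a dict with "fx", "fy", "cx", "cy" (pixels), "extrinsics" (4x4, takes a point from camera to world coordinates). Camera axes: x right, y down, z forward; pixel columns grow to the right and rows downward; lengths in m; the calibration is good to about 2 mm. A picture is of the moment at which its call begins: read the wrist's pose just before it. get_calibration takes no time and is no camera call; for the wrist camera it gives the pose at the moment of the call.
- bot.close_job(): hands the job in; it is judged then, once.
The state is a dict: "clock": time; "joint_positions": joint angles; "dq": joint speeds; "joint_efforts": joint torques, N m; "eef_pos": TCP position; "eef_rot": TCP orientation; "force": force on the tool from outside, world axes, zero at the start; "torque": the same for the moment, N m; "finger_gap": finger opening in m; "grasp_force": force on a finger pad.
Only numpy, scipy, OpenCV 4.12 (cv2) and the standard library are available. Lean on these libraries where they do the work, as an engineer would, in place of code of your own. Each camera call takes 0.05 s, during which the arm holds its last target. There are 200 camera calls.

TASK

At the pump bracket, first swing the black lock lever until it lies over the green line on its dial and leave it there. Then turn the cranked clamp screw backward (counter-clockwise seen from above) until it drops by one thread, and from there forward about one full turn so that it is started in the boss. Finish while still gripping the crank's red handle, and leave everything else on the bench where it is.

Things in the scene. Friction and masses are not known exactly. Their poses are not given: they have to be found in the camera images.
- bracket: white base plate of the pump bracket, 150 (x) x 340 (y) x 12 mm, fixed to the bench. Origin: centre of its underside, at bench level. On it: the aluminium threaded boss (54 mm across, top 64 mm above the bench, axis at local y = -90 mm), a jaw bar behind it (32 mm high), and the lever's dial (152 mm across, centred at local y = +90 mm).
- screw_axis (a point): point on the vertical axis of boss and clamp screw, at the boss's top, 64 mm above the bench; fixed. Thread: right-hand, pitch 8 mm. Turned back past the thread start the screw drops 8 mm by its own weight (about 3.5 N), then each further rad backward lifts it 1.3 mm; turned forward from the drop it sinks 8 mm a turn. Turning takes under 0.15 N m.
- depth (a joint): height of the clamp screw along its vertical axis, m, positive up. Starts between -0.5 and -3 mm (thread start resting on top of the boss's thread), about -8 mm just after the drop, about -16 mm one turn forward from there. In the thread it has about 1.4 mm of upward play. Stops at +10 and -24 mm.
- screw (a joint): turning angle of the clamp screw, rad, many turns; grows backward (counter-clockwise from above). Starts at -0.5 to 0.7; 0: the crank points along the bracket's -x. The drop comes after 0.4 to 2.2 rad of backward turning, at an angle between 1.1 and 1.7 not known beforehand. While the handle is gripped the screw may hang in the gripper and drops only when lowered or let loose.
- handle: red crank handle: an upright round sleeve 18 mm across, 45 mm tall, 40 mm out from the screw axis. It spins freely on its pin, so it can be gripped and led round the axis without turning the gripper. Origin: centre of its lower end, 103 mm above the bench plus joint depth. The black crank arm's top is 3 mm below the origin; nothing is above it.
- lever (a joint): angle of the black lock lever, rad; 0: the lever points along the bracket's -x, grows as it swings clockwise from above, towards the bracket's +y (range -0.1 to 1.6). Starts between 0 and 0.3. It stays where it is left; moving it takes about 2 N at the post.
- lever_pivot (a point): the lever's vertical pivot axis, on the bracket, 31 mm above the bench
- lever_post (a point): point on the lever's upright round black post, 14 mm across, 55 mm out from the pivot; the point lies on the post's axis 66 mm above the bench, the post's top is at 86 mm, the lever arm's top under it at 41 mm. The point's x axis points from the pivot along the lever to the post.
- dial: white dial plate under the lever with one green radial line (8 mm wide, from 23 to 75 mm out). Origin: on the pivot axis, 12 mm above the bench; its x axis points from the pivot along the green line. The line lies at a lever angle between 0.65 and 1.4 rad.
- vial_plate: bystander: small clear vial, 22 mm across, 42 mm tall, blue cap, standing on the bracket's base plate between boss and dial; origin at the centre of its underside
- vial_back: bystander: small amber vial, 24 mm across, 48 mm tall, standing on the bench beyond the bracket; origin at the centre of its underside
- tape: bystander: roll of white tape lying flat, 80 mm across, 19 mm tall; origin at the centre of its underside
- spray: bystander: blue bottle, 54 mm across, 130 mm tall; origin at the centre of its underside
- bowl: bystander: steel bowl, 110 mm across, 45 mm tall; origin at the centre of its underside
- driver: bystander: screwdriver lying on the bench; origin at its underside, x along it from handle to tip
- carton: bystander: white carton, 60 x 90 x 35 mm, lying on the bench; origin at the centre of its underside

How it is judged:
By the outcome, as a careful person would: the job done as asked, in the order asked, and still so for the second after the job is handed in, while the arm keeps its last pose, push and grip.
It also fails if it takes over 72 s, if anything falls off the work surface, if the arm or the gripper's body presses on something with over 40 N, if the wrist force passes 120 N, or if a joint passes its speed limit or range.

## Working session

There is one attempt and no reset: what is moved stays moved. The work goes in short steps, Python scripts to look and compute and a tool call to move; the robot and the scene stay as the last step left them, time stands still between calls to the robot, and variables do not carry over. Pictures are saved under pics/ and viewed, at most 10 in all, crops included, and the job is handed in when it is done.

Besides the shell and the picture viewer there is one more tool, called after "Emit:" as name([rows], argument=value, ...), one row to a line, values as JSON. apply_moves: Moves the arm, as the interface text tells. Its arguments: {"type":"object","properties":{"motion":{"type":"array","items":{"type":"object","properties":{"xyz":{"type":"array","items":{"type":"number","minimum":-1,"maximum":1}},"turn":{"type":"number","minimum":-1,"maximum":1},"gripper":{"type":"number"}}}},"squeeze":{"type":"number"}},"required":["motion"]}

```bash
mkdir -p pics; ls; cat > h.py <<'E'
import numpy as np, cv2
from plant import bot
def snap(n,f):
    c=bot.get_calibration(n); im=bot.get_image(n); cv2.imwrite('pics/'+f+'.png',im[:,:,::-1]); np.save('pics/'+f+'.npy',np.array([c['fx'],c['fy'],c['cx'],c['cy'],*np.array(c['extrinsics']).ravel()])); return im
def ray(f,u,v):
    a=np.load('pics/'+f+'.npy'); E=a[4:].reshape(4,4)
    d=E[:3,:3]@np.array([(u-a[2])/a[0],(v-a[3])/a[1],1]); return E[:3,3],d/np.linalg.norm(d)
def atz(f,u,v,z):
    o,d=ray(f,u,v); return o+d*(z-o[2])/d[2]
def tri(*obs):
    A=np.zeros((3,3));b=np.zeros(3)
    for f,u,v in obs:
        o,d=ray(f,u,v);P=np.eye(3)-np.outer(d,d);A+=P;b+=P@o
    x=np.linalg.solve(A,b); return x,[np.linalg.norm((np.eye(3)-np.outer(d,d))@(x-o)) for o,d in (ray(*q) for q in obs)]
def proj(f,p):
    a=np.load('pics/'+f+'.npy'); E=a[4:].reshape(4,4); q=E[:3,:3].T@(np.array(p)-E[:3,3]); return a[0]*q[0]/q[2]+a[2],a[1]*q[1]/q[2]+a[3]
E
python3 - <<'E'
from h import *
np.set_printoptions(precision=4,suppress=True)
for n in('top','side','wrist'):
    snap(n,n+'0'); print(n,np.array(bot.get_calibration(n)['extrinsics']),bot.get_calibration(n)['fx'])
s=bot.observe(); print(s)
E
```

```text
pics
top [[-0.0664 -0.9768  0.2034  0.3146]
 [-0.9978  0.0642 -0.0178  0.016 ]
 [ 0.0044 -0.2041 -0.9789  1.3693]
 [ 0.      0.      0.      1.    ]] 601.5374142211651
side [[ 0.9952 -0.0549  0.0812  0.5161]
 [-0.0981 -0.5568  0.8248 -0.8686]
 [-0.0001 -0.8288 -0.5595  0.6733]
 [ 0.      0.      0.      1.    ]] 459.8298308597963
wrist [[ 0.3143  0.9132  0.2593  0.1234]
 [ 0.9493 -0.3019 -0.0875  0.5918]
 [-0.0016  0.2737 -0.9618  0.3735]
 [ 0.      0.      0.      1.    ]] 387.3915345623079
{'clock': 0.15, 'joint_positions': array([59.2036,  5.9916,  5.5384, 89.6041, -0.0001, 77.5285]), 'dq': array([-0.0386, -0.0858,  0.0702, -0.0455, -0.0615, -0.0526]), 'joint_efforts': array([  0.0025, -55.7354,  50.4009,   0.0123,  -0.0003,  -0.    ]), 'eef_pos': array([0.1885, 0.5694, 0.2387]), 'eef_rot': array([[-0.9493,  0.3144, -0.0005],
       [ 0.3144,  0.9493, -0.0009],
       [ 0.0002, -0.001 , -1.    ]]), 'force': array([0.294 , 0.1494, 0.2626]), 'torque': array([-0.0009, -0.0339,  0.0333]), 'grasp_force': 0.0, 'finger_gap': 0.08535211154408881}
```

View pics/top0.png

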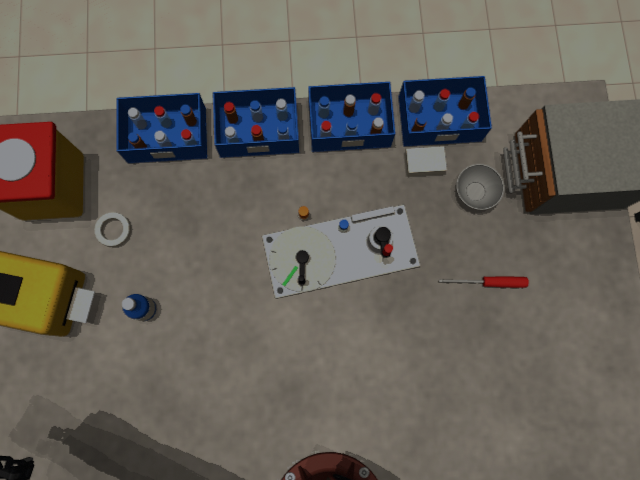

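View pics/side0.png

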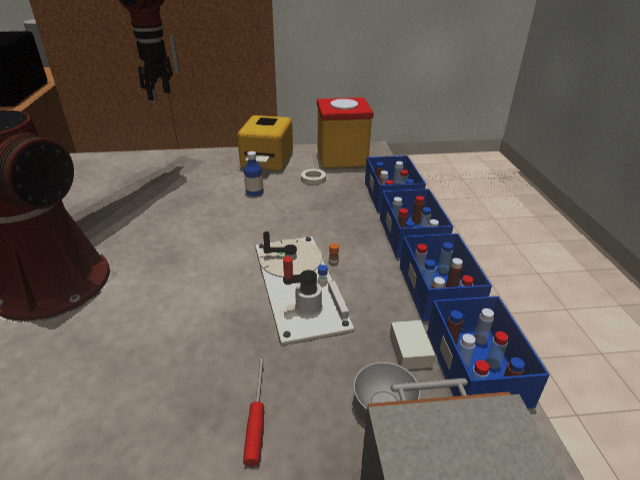

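Top: bracket spans about (262,206)-(420,297), with the lever post at about (302,281), the red handle at about (388,250) and the green line at about (290,275). The side view shows the red handle at (288,265) and the post at (267,240). I'll enlarge crops of both views.

```bash
python3 - <<'E'
import cv2
a=cv2.imread('pics/top0.png')[195:305,255:425]; b=cv2.imread('pics/side0.png')[225:350,245:365]
cv2.imwrite('pics/c1.png',cv2.resize(a,None,fx=4.7,fy=4.7,interpolation=cv2.INTER_CUBIC))
cv2.imwrite('pics/c2.png',cv2.resize(b,None,fx=4.8,fy=4.8,interpolation=cv2.INTER_CUBIC))
E
```

```text
(no output)
```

View pics/c1.png

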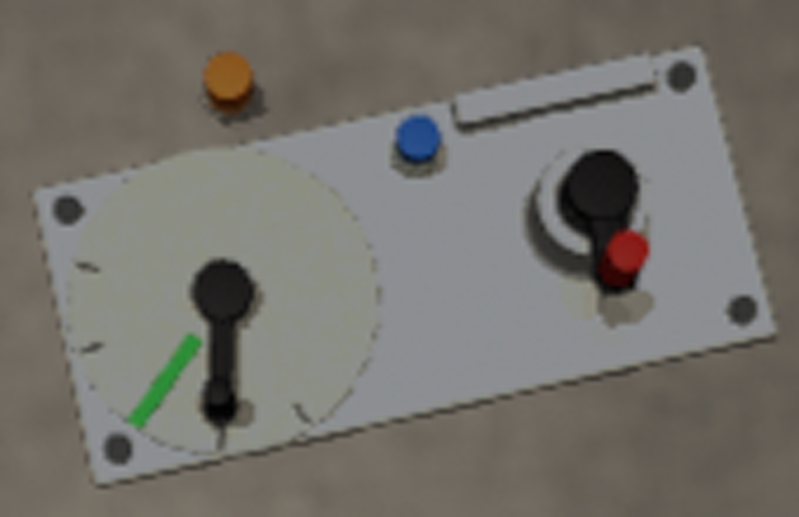

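View pics/c2.png

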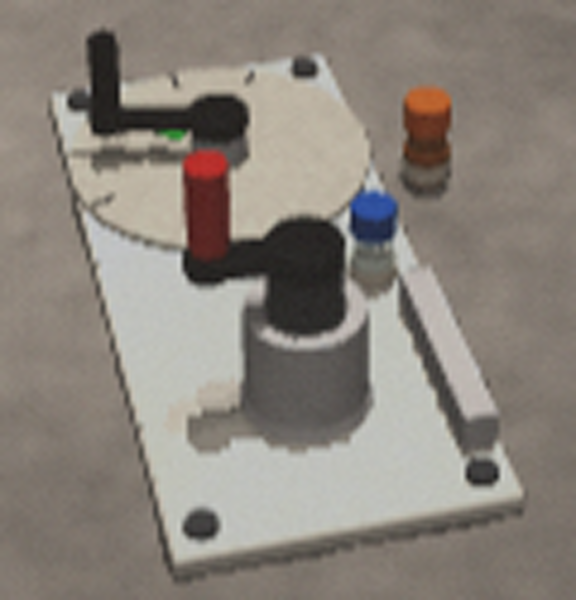

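Crop c1: plate corners (35,190), (700,46), (777,335), (97,487); handle top (628,250); post top about (219,389); green line (195,340) to (137,422). Crop c2: handle top (206,165), post top (102,40).

```bash
cat >> h.py <<'E'
T=lambda x,y:('top0',255+(x+.5)/4.7-.5,195+(y+.5)/4.7-.5)
S=lambda x,y:('side0',245+(x+.5)/4.8-.5,225+(y+.5)/4.8-.5)
E
python3 - <<'E'
from h import *
np.set_printoptions(precision=4,suppress=True)
C=[atz(*T(*p),.012) for p in((35,190),(700,46),(777,335),(97,487))]
C2=[atz(*S(*p),.012) for p in((52,93),(325,55),(522,495),(178,568))] # back-left etc: order +y-x,+y+x,-y+x,-y-x
print(np.array(C),np.array(C2))
def fit(A,L):
    L=np.array(L,float);A=np.array(A)[:,:2];ca=A.mean(0);H=(L-L.mean(0)).T@(A-ca);U,s,V=np.linalg.svd(H);R=(U@V).T
    return ca,np.degrees(np.arctan2(R[1,0],R[0,0])),R,A-ca-(R@L.T).T
r1=fit(C,[(.075,.17),(.075,-.17),(-.075,-.17),(-.075,.17)])
r2=fit(C2,[(-.075,.17),(.075,.17),(.075,-.17),(-.075,-.17)])
for r in(r1,r2):
    print(r[0],r[1]);print(r[3]); print('boss',r[0]+r[2]@[0,-.09],'piv',r[0]+r[2]@[0,.09])
print('handle top',tri(T(628,250),S(206,165)))
print('post top',tri(T(219,389),S(102,40)))
print('screwcap top',tri(T(603,183),S(304,245)))
print('green',atz(*T(195,340),.0125),atz(*T(137,422),.0125), 'side green',atz(*S(175,133),.0125))
print('vialcap',tri(T(418,136),S(374,203)))
E
```

```text
[[ 0.6076  0.1124  0.012 ]
 [ 0.6589 -0.2203  0.012 ]
 [ 0.5121 -0.2437  0.012 ]
 [ 0.4601  0.0898  0.012 ]] [[ 0.4638  0.0894  0.012 ]
 [ 0.6095  0.1109  0.012 ]
 [ 0.6594 -0.2225  0.012 ]
 [ 0.5159 -0.2488  0.012 ]]
[ 0.5597 -0.0655] 8.8233786871547
[[-0.0001 -0.0016]
 [-0.0009  0.0016]
 [ 0.0004  0.0013]
 [ 0.0006 -0.0012]]
boss [ 0.5735 -0.1544] piv [0.5459 0.0235]
[ 0.5621 -0.0677] 8.75356570392612
[[ 0.0017  0.0005]
 [-0.0009 -0.0008]
 [-0.0028  0.0019]
 [ 0.002  -0.0016]]
boss [ 0.5758 -0.1567] piv [0.5484 0.0212]
handle top (array([ 0.5356, -0.1568,  0.1427]), [np.float64(0.0003701854151813272), np.float64(0.0003701854151812876)])
post top (array([0.4934, 0.0277, 0.0841]), [np.float64(0.00012706375475746243), np.float64(0.00012706375475754613)])
screwcap top (array([ 0.5753, -0.1547,  0.0969]), [np.float64(8.612952078896495e-05), np.float64(8.61295207891092e-05)])
green [0.5281 0.0385 0.0125] [0.4901 0.0688 0.0125] side green [0.5265 0.0467 0.0125]
vialcap (array([ 0.6136, -0.0743,  0.0538]), [np.float64(0.0006536636634981652), np.float64(0.0006536636634983442)])
```

Emit:
apply_moves([
  {"xyz": [-0.92,-0.84,0],"turn": 0,"gripper": 1},
  {"xyz": [-0.92,-0.84,0],"turn": 0,"gripper": 1},
  {"xyz": [-0.92,-0.84,0],"turn": 0,"gripper": 1},
  {"xyz": [-0.92,-0.84,0],"turn": 0,"gripper": 1},
])

```text
clock: 0.48
eef_pos: [0.2519, 0.4565, 0.2388]
eef_rot: [[-0.948, 0.318, 0.0], [0.318, 0.948, -0.002], [-0.001, -0.002, -1.0]]
force: [0.2, 0.5, 0.4]
finger_gap: 0.0853
grasp_force: 0.0
```

Emit:
apply_moves([
  {"xyz": [-0.92,-0.84,0],"turn": 0,"gripper": 1},
  {"xyz": [-0.92,-0.84,0],"turn": 0,"gripper": 1},
  {"xyz": [-0.92,-0.84,0],"turn": 0,"gripper": 1},
  {"xyz": [-0.92,-0.84,0],"turn": 0,"gripper": 1},
])

```text
clock: 0.82
eef_pos: [0.3134, 0.3476, 0.2391]
eef_rot: [[-0.948, 0.32, 0.001], [0.32, 0.948, -0.002], [-0.001, -0.001, -1.0]]
force: [0.3, 0.1, 0.8]
finger_gap: 0.0853
grasp_force: 0.0
```

Emit:
apply_moves([
  {"xyz": [-0.92,-0.84,0],"turn": 0,"gripper": 1},
  {"xyz": [-0.92,-0.84,0],"turn": 0,"gripper": 1},
  {"xyz": [-0.92,-0.84,0],"turn": 0,"gripper": 1},
  {"xyz": [-0.92,-0.84,0],"turn": 0,"gripper": 1},
])

```text
clock: 1.15
eef_pos: [0.3744, 0.2385, 0.239]
eef_rot: [[-0.947, 0.321, 0.001], [0.321, 0.947, -0.002], [-0.001, -0.001, -1.0]]
force: [0.1, 0.9, -0.9]
finger_gap: 0.0853
grasp_force: 0.0
```

Emit:
apply_moves([
  {"xyz": [-0.92,-0.84,0],"turn": 0,"gripper": 1},
  {"xyz": [-0.92,-0.84,0],"turn": 0,"gripper": 1},
  {"xyz": [-0.92,-0.84,0],"turn": 0,"gripper": 1},
  {"xyz": [-0.92,-0.84,0],"turn": 0,"gripper": 1},
])

```text
clock: 1.48
eef_pos: [0.4349, 0.1297, 0.2387]
eef_rot: [[-0.947, 0.32, 0.0], [0.32, 0.947, -0.002], [-0.001, -0.001, -1.0]]
force: [0.6, 0.5, 0.2]
finger_gap: 0.0853
grasp_force: 0.0
```

Emit:
apply_moves([
  {"xyz": [-0.92,-0.84,0],"turn": 0,"gripper": 1},
  {"xyz": [-0.92,-0.84,0],"turn": 0,"gripper": 1},
  {"xyz": [-0.92,-0.84,0],"turn": 0,"gripper": 1},
  {"xyz": [-0.92,-0.84,0],"turn": 0,"gripper": 1},
  {"xyz": [-0.92,-0.84,0],"turn": 0,"gripper": 1},
  {"xyz": [-0.92,-0.84,0],"turn": 0,"gripper": 1},
])

```text
clock: 1.98
eef_pos: [0.493, 0.0265, 0.2391]
eef_rot: [[-0.949, 0.315, -0.001], [0.315, 0.949, 0.001], [0.001, 0.0, -1.0]]
force: [0.5, -0.1, 0.2]
finger_gap: 0.0856
grasp_force: 0.0
```

```bash
python3 - <<'E'
from h import *
im=snap('wrist','w1'); s=bot.observe(); print(s['clock'],s['eef_pos'],s['joint_positions'],s['force'])
cv2.imwrite('pics/w1b.png',cv2.resize(im[:,:,::-1],(800,600)))
E
```

```text
2.0333 [0.49289845 0.02700381 0.23921614] [-1.20960043e+01 -1.26399302e+01 -1.23811545e+01  9.02888316e+01
  1.77195828e-02  6.20423764e+00] [-0.083539    0.54428537  0.37569219]
```

View pics/w1b.png

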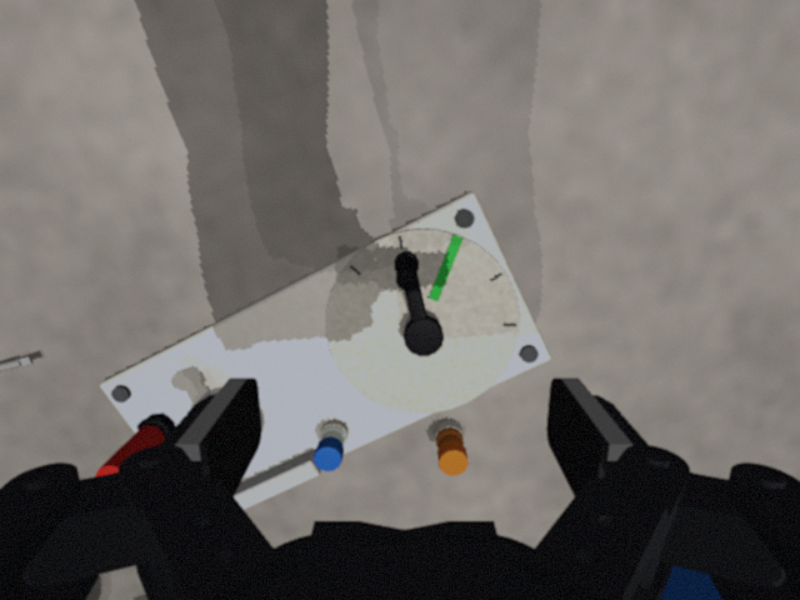

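Wrist view (800-px frame): post top about (405,258), hub about (423,334), green line (459,237) to (434,298), dial disc edges x 326–520, y 228–411.

```bash
cat >> h.py <<'E'
W=lambda f,x,y,k=1.25:(f,(x+.5)/k-.5,(y+.5)/k-.5)
E
python3 - <<'E'
from h import *
np.set_printoptions(precision=4,suppress=True)
print('post',tri(T(219,389),S(102,40),W('w1',405,258)), atz(*W('w1',405,258),.086))
g=[atz(*W('w1',*p),.0125) for p in((459,237),(434,298))]; print(g, np.degrees(np.arctan2(*(g[0]-g[1])[1::-1])))
print('hub', tri(T(224,291),S(218,118),W('w1',423,334)))
print('boss/dial edge centre check',[atz(*W('w1',*p),.0125) for p in((326,320),(520,320),(423,228),(423,411))])
C=np.array([atz(*W('w1',*p),.012) for p in((472,193),(550,357),(102,384))]);print(C)
e=C[0]-C[2];print('yaw',np.degrees(np.arctan2(e[1],e[0]))-90,np.linalg.norm(e), 'mid',(C[1]+C[2])/2)
E
```

```text
post (array([0.4896, 0.03  , 0.0811]), [np.float64(0.0048732990741855685), np.float64(0.003801566478962701), np.float64(0.008176378471091523)]) [0.4805 0.032  0.086 ]
[array([0.4915, 0.071 , 0.0125]), array([0.5309, 0.0391, 0.0125])] 140.9438037832793
hub (array([0.5475, 0.0234, 0.0369]), [np.float64(0.0006848537055852131), np.float64(0.0003041749702818618), np.float64(0.0004943667540530663)])
boss/dial edge centre check [array([ 0.5213, -0.0467,  0.0125]), array([0.5692, 0.0978, 0.0125]), array([0.4767, 0.0475, 0.0125]), array([0.6209, 0.0014, 0.0125])]
[[ 0.4637  0.0893  0.012 ]
 [ 0.6073  0.1129  0.012 ]
 [ 0.5152 -0.2401  0.012 ]]
yaw 8.880372018025739 0.33340111699015645 mid [ 0.5613 -0.0636  0.012 ]
```

Emit:
apply_moves([
  {"xyz": [0,0.01,1],"turn": 0,"gripper": 1},
  {"xyz": [0,0.01,1],"turn": 0,"gripper": 1},
  {"xyz": [0,0.01,1],"turn": 0,"gripper": 1},
])

```text
clock: 2.28
eef_pos: [0.4911, 0.0292, 0.1345]
eef_rot: [[-0.95, 0.312, -0.005], [0.312, 0.95, 0.001], [0.005, -0.0, -1.0]]
force: [0.3, 0.4, -1.5]
finger_gap: 0.0852
grasp_force: 0.0
```

Emit:
apply_moves([
  {"xyz": [0,0,0.4],"turn": 0,"gripper": 1},
  {"xyz": [0,0,0.65],"turn": 0,"gripper": 1},
  {"xyz": [0,0,0.81],"turn": 0,"gripper": 1},
  {"xyz": [0,0,0.81],"turn": 0,"gripper": 1},
  {"xyz": [0,0,0.81],"turn": 0,"gripper": 0.8},
  {"xyz": [0,0,0.81],"turn": 0,"gripper": 0.6},
  {"xyz": [0,0,0.81],"turn": 0,"gripper": 0.4},
  {"xyz": [0,0,0.81],"turn": 0,"gripper": 0.3},
], squeeze=20)

```text
clock: 2.95
eef_pos: [0.4947, 0.0272, 0.0599]
eef_rot: [[-0.949, 0.314, 0.003], [0.314, 0.949, -0.0], [-0.003, 0.0, -1.0]]
force: [-0.4, -0.2, -0.0]
finger_gap: 0.0385
grasp_force: 0.0
```

Emit:
apply_moves([
  {"xyz": [0,0,0],"turn": 0,"gripper": 0.2},
  {"xyz": [0,0,0],"turn": 0,"gripper": 0.1},
  {"xyz": [0,0,0],"turn": 0,"gripper": 0},
  {"xyz": [0,0,0],"turn": 0,"gripper": 0},
  {"xyz": [0,0,0],"turn": 0,"gripper": 0},
  {"xyz": [0,0,0],"turn": 0,"gripper": 0},
  {"xyz": [0,0,0],"turn": 0,"gripper": 0},
  {"xyz": [0,0,0],"turn": 0,"gripper": 0},
])

```text
clock: 3.62
eef_pos: [0.4941, 0.0272, 0.059]
eef_rot: [[-0.949, 0.314, 0.001], [0.314, 0.949, 0.0], [-0.001, 0.0, -1.0]]
force: [-0.6, 1.1, 6.7]
finger_gap: 0.0134
grasp_force: 21.5
```

```bash
python3 - <<'E'
from h import *
im=snap('wrist','w2'); s=bot.observe(); print(s['clock'],s['eef_pos'],s['eef_rot'],s['force'],s['finger_gap'],s['grasp_force'])
cv2.imwrite('pics/w2b.png',cv2.resize(im[:,:,::-1],(800,600)))
E
```

```text
3.6667 [0.49407493 0.02718302 0.05897546] [[-9.49276625e-01  3.14440267e-01  1.09881308e-03]
 [ 3.14440487e-01  9.49277188e-01  2.87613800e-05]
 [-1.03403446e-03  3.72813827e-04 -9.99999396e-01]] [-0.55403738  0.79060217  5.2166604 ] 0.013375296345225053 21.467266380786896
```

View pics/w2b.png

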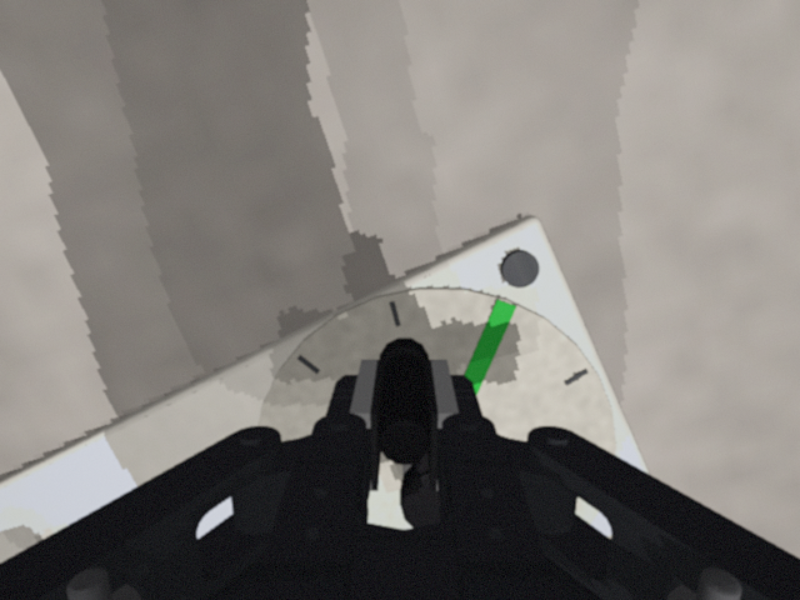

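The post is between the pads (400,400), gap 13.4 mm. Next I swing it along the arc to the green line.

Emit:
apply_moves([
  {"xyz": [0.01,0.04,0],"turn": 0,"gripper": 0},
  {"xyz": [0.022,0.08,0],"turn": 0,"gripper": 0},
  {"xyz": [0.024,0.12,0],"turn": 0,"gripper": 0},
  {"xyz": [0.022,0.157,0],"turn": 0,"gripper": 0},
  {"xyz": [0.018,0.197,0],"turn": 0,"gripper": 0},
  {"xyz": [0.011,0.237,0],"turn": 0,"gripper": 0},
  {"xyz": [0.001,0.277,0],"turn": 0,"gripper": 0},
  {"xyz": [-0.011,0.316,0],"turn": 0,"gripper": 0},
  {"xyz": [-0.011,0.316,0],"turn": 0,"gripper": 0},
  {"xyz": [-0.011,0.316,0],"turn": 0,"gripper": 0},
  {"xyz": [-0.011,0.316,0],"turn": 0,"gripper": 0},
])

```text
clock: 4.58
eef_pos: [0.5045, 0.0568, 0.0586]
eef_rot: [[-0.949, 0.315, -0.0], [0.315, 0.949, -0.0], [0.0, -0.0, -1.0]]
force: [-3.2, -0.6, 5.0]
finger_gap: 0.0132
grasp_force: 21.8
```

```bash
python3 - <<'E'
from h import *
s=bot.observe(); print(s['clock'],s['eef_pos'],s['force'],s['finger_gap'],s['grasp_force'])
im=snap('top','t3')
i2=snap('wrist','w3')
a=cv2.resize(im[240:305,255:345,::-1],None,fx=4.4,fy=4.4,interpolation=cv2.INTER_CUBIC)
b=cv2.resize(i2[180:460,130:520,::-1],None,fx=1.02,fy=1.02)
h=max(a.shape[0],b.shape[0]); a=cv2.copyMakeBorder(a,0,h-a.shape[0],0,0,0); b=cv2.copyMakeBorder(b,0,h-b.shape[0],0,0,0)
m=np.hstack([a,b]);print(m.shape,a.shape); cv2.imwrite('pics/m3.png',m)
E
```

```text
4.5833 [0.50445766 0.05677299 0.05861284] [-3.19805449 -0.59870202  5.01701548] 0.013227644387080831 21.80620551109314
(286, 794, 3) (286, 396, 3)
```

View pics/m3.png

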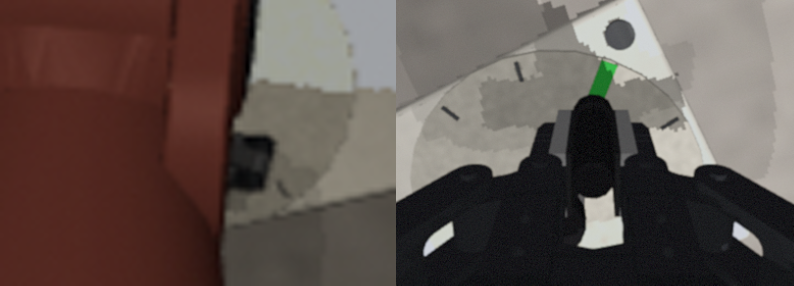

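The lever arm lies along the line, with the green visible past the post (605,80). Release and rise.

Emit:
apply_moves([
  {"xyz": [0,0,0],"turn": 0,"gripper": 0.3},
  {"xyz": [0,0,0],"turn": 0,"gripper": 0.5},
  {"xyz": [0,0,0],"turn": 0,"gripper": 0.7},
  {"xyz": [0,0,0],"turn": 0,"gripper": 0.8},
  {"xyz": [0,0,0],"turn": 0,"gripper": 0.8},
  {"xyz": [0,0,-0.4],"turn": 0,"gripper": 0.8},
  {"xyz": [0,0,-0.8],"turn": 0,"gripper": 0.8},
  {"xyz": [0,0,-1],"turn": 0,"gripper": 0.8},
  {"xyz": [0,0,-1],"turn": 0,"gripper": 0.8},
])

```text
clock: 5.43
eef_pos: [0.5072, 0.0566, 0.1639]
eef_rot: [[-0.949, 0.314, 0.008], [0.314, 0.949, -0.001], [-0.008, 0.001, -1.0]]
force: [-0.0, 0.2, 0.9]
finger_gap: 0.0679
grasp_force: 0.0
```

Emit:
apply_moves([
  {"xyz": [0.4,0,-0.6],"turn": 0,"gripper": 0.8},
  {"xyz": [0.4,0,-0.6],"turn": 0,"gripper": 0.8},
  {"xyz": [0.4,0,-0.6],"turn": 0,"gripper": 0.8},
  {"xyz": [0.4,0,-0.6],"turn": 0,"gripper": 0.8},
  {"xyz": [0.4,0,-0.6],"turn": 0,"gripper": 0.8},
])

```text
clock: 5.85
eef_pos: [0.4666, 0.0694, 0.2176]
eef_rot: [[-0.949, 0.314, -0.0], [0.314, 0.949, 0.0], [0.0, 0.0, -1.0]]
force: [0.1, 0.7, -0.4]
finger_gap: 0.0682
grasp_force: 0.0
```

```bash
python3 - <<'E'
from h import *
s=bot.observe(); print(s['clock'],s['eef_pos'],s['force'],s['finger_gap'])
i=snap('wrist','w4')
h=np.array(proj('w4',(.547,.0227,.02)));print(h)
x0,y0=int(h[0]-110),int(max(0,h[1]-110));c=i[y0:y0+180,x0:x0+220,::-1];print(x0,y0)
cv2.imwrite('pics/w4b.png',cv2.resize(c,None,fx=3.3,fy=3.3,interpolation=cv2.INTER_CUBIC))
E
```

```text
5.85 [0.46664519 0.06943714 0.2175581 ] [ 0.14737916  0.74930279 -0.40593495] 0.0682217385859938
[302.02022511 307.05916788]
192 197
```

View pics/w4b.png

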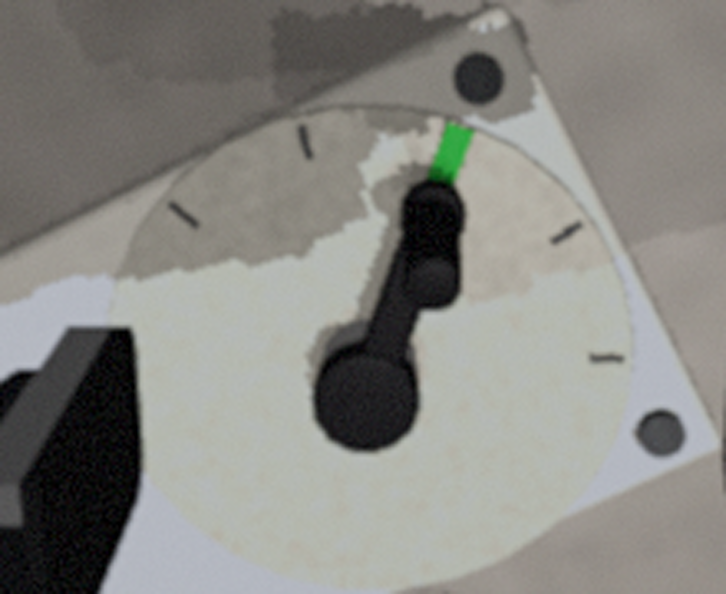

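Hub at (366,395), lever end disc at (433,210), post top at (433,283), visible green from (459,127) to (443,178). I'll check the angles numerically.

```bash
python3 - <<'E'
from h import *
np.set_printoptions(precision=4,suppress=True)
Q=lambda x,y:('w4',192+(x+.5)/3.3-.5,197+(y+.5)/3.3-.5)
an=lambda d:np.degrees(np.arctan2(d[1],d[0]))
P=atz(*Q(433,283),.086)
for zh in(.037,.041,.045):
    H=atz(*Q(366,395),zh);E=atz(*Q(433,210),.041);print(zh,H,E,an(E-H),np.hypot(*(E-H)[:2]),'postbased',an(P-H),P)
o=atz(*Q(460,126),.0125);g=atz(*Q(443,178),.0125);print(o,g,an(o-g))
D=[atz(*Q(*p),.0125) for p in((107,320),(632,320),(366,104),(366,587))]
# dial centre from circle points
pts=np.array([atz(*Q(*p),.0125)[:2] for p in((107,320),(370,104),(632,330),(366,587),(180,168),(560,170),(560,520))])
A=np.c_[2*pts,np.ones(len(pts))];s=np.linalg.lstsq(A,(pts**2).sum(1),rcond=None)[0];c=s[:2];print('centre',c,np.sqrt(s[2]+c@c))
print('green from centre',an(o[:2]-c),an(g[:2]-c),'lever from c',an(E[:2]-c),an(P[:2]-c))
E
```

```text
0.037 [0.5483 0.0237 0.037 ] [0.5024 0.0581 0.041 ] 143.1844115522028 0.05737020075893142 postbased 142.55304516954916 [0.5041 0.0575 0.086 ]
0.041 [0.5464 0.0246 0.041 ] [0.5024 0.0581 0.041 ] 142.74385265111752 0.055363553878852896 postbased 142.07465018268783 [0.5041 0.0575 0.086 ]
0.045 [0.5446 0.0254 0.045 ] [0.5024 0.0581 0.041 ] 142.27018718110287 0.05336042637679025 postbased 141.55920194126534 [0.5041 0.0575 0.086 ]
[0.4908 0.0697 0.0125] [0.5036 0.0606 0.0125] 144.46728605781678
centre [0.5489 0.0236] 0.07697032538833809
green from centre 141.59830418617557 140.82875975042776 lever from c 143.50451701861397 142.8890921044954
```

Emit:
apply_moves([
  {"xyz": [-0.68,-0.97,0],"turn": 0,"gripper": 0.8},
  {"xyz": [-0.68,-0.97,0],"turn": 0,"gripper": 0.8},
  {"xyz": [-0.68,-0.97,0],"turn": 0,"gripper": 0.8},
  {"xyz": [-0.68,-0.97,0],"turn": 0,"gripper": 0.8},
])

```text
clock: 6.23
eef_pos: [0.5015, -0.0491, 0.2161]
eef_rot: [[-0.948, 0.319, -0.002], [0.319, 0.948, -0.001], [0.002, -0.001, -1.0]]
force: [0.2, 0.2, -0.5]
finger_gap: 0.0682
grasp_force: 0.0
```

Emit:
apply_moves([
  {"xyz": [-0.68,-0.97,0],"turn": 0,"gripper": 0.8},
  {"xyz": [-0.68,-0.97,0],"turn": 0,"gripper": 0.8},
  {"xyz": [-0.68,-0.97,0],"turn": 0,"gripper": 0.8},
  {"xyz": [-0.68,-0.97,0],"turn": 0,"gripper": 0.8},
  {"xyz": [-0.68,-0.97,0],"turn": 0,"gripper": 0.8},
  {"xyz": [-0.68,-0.97,0],"turn": 0,"gripper": 0.8},
])

```text
clock: 6.73
eef_pos: [0.5342, -0.157, 0.2169]
eef_rot: [[-0.949, 0.315, -0.002], [0.315, 0.949, 0.002], [0.002, 0.001, -1.0]]
force: [-0.2, 0.7, 1.4]
finger_gap: 0.0681
grasp_force: 0.0
```

```bash
python3 - <<'E'
from h import *
np.set_printoptions(precision=4,suppress=True)
s=bot.observe(); print(s['clock'],s['eef_pos'],s['force'],s['finger_gap'])
i=snap('wrist','w5')
print(proj('w5',(.536,-.157,.145)),proj('w5',(.536,-.157,.101)))
cv2.imwrite('pics/w5b.png',cv2.resize(i[:,:,::-1],(800,600)))
E
```

```text
6.7333 [ 0.5342 -0.157   0.2169] [-0.1917  0.6844  1.4214] 0.06814436632875123
(np.float64(322.79408374230945), np.float64(260.478376232888)) (np.float64(322.7898757380206), np.float64(239.39723381073165))
```

View pics/w5b.png

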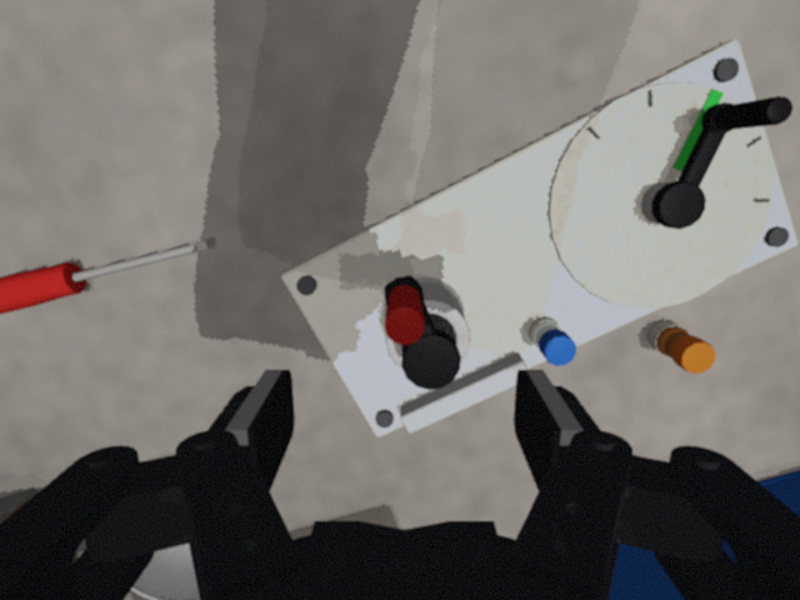

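Handle top at (405,324), predicted (403.5,325.6), so the position estimate holds. Descend and grip.

Emit:
apply_moves([
  {"xyz": [-0.015,0.003,0.4],"turn": 0,"gripper": 0.8},
  {"xyz": [-0.015,0.003,0.7],"turn": 0,"gripper": 0.8},
  {"xyz": [-0.015,0.003,0.9],"turn": 0,"gripper": 0.8},
  {"xyz": [-0.015,0.003,1],"turn": 0,"gripper": 0.8},
  {"xyz": [-0.015,0.003,1],"turn": 0,"gripper": 0.8},
  {"xyz": [-0.015,0.003,1],"turn": 0,"gripper": 0.8},
  {"xyz": [-0.015,0.003,1],"turn": 0,"gripper": 0.6},
  {"xyz": [-0.015,0.003,1],"turn": 0,"gripper": 0.4},
  {"xyz": [-0.015,0.003,1],"turn": 0,"gripper": 0.3},
], squeeze=25)

```text
clock: 7.53
eef_pos: [0.537, -0.158, 0.1198]
eef_rot: [[-0.949, 0.314, 0.002], [0.314, 0.949, -0.001], [-0.002, -0.0, -1.0]]
force: [-0.5, 0.6, -0.6]
finger_gap: 0.0325
grasp_force: 0.0
```

Emit:
apply_moves([
  {"xyz": [0,0,0],"turn": 0,"gripper": 0.25},
  {"xyz": [0,0,0],"turn": 0,"gripper": 0.2},
  {"xyz": [0,0,0],"turn": 0,"gripper": 0.1},
  {"xyz": [0,0,0],"turn": 0,"gripper": 0},
  {"xyz": [0,0,0],"turn": 0,"gripper": 0},
  {"xyz": [0,0,0],"turn": 0,"gripper": 0},
  {"xyz": [0,0,0],"turn": 0,"gripper": 0},
])

```text
clock: 8.12
eef_pos: [0.5364, -0.1578, 0.1188]
eef_rot: [[-0.949, 0.314, 0.001], [0.314, 0.949, -0.0], [-0.001, -0.0, -1.0]]
force: [-0.2, 1.0, 6.3]
finger_gap: 0.0171
grasp_force: 24.4
```

```bash
python3 - <<'E'
from h import *
np.set_printoptions(precision=4,suppress=True)
s=bot.observe(); print(s['clock'],s['eef_pos'],s['eef_rot'][:,1],s['force'],s['finger_gap'],s['grasp_force'])
W5=lambda x,y:W('w5',x,y)
print('cap',tri(T(603,183),S(304,245),W5(431,360)))
print('hand',tri(T(628,250),S(206,165),W5(405,324)))
an=lambda d:np.degrees(np.arctan2(d[1],d[0]))
o=atz(*W5(716,92),.0125);g=atz(*W5(680,168),.0125);H=atz(*W5(678,204),.041);E=atz(*W5(716,118),.041);P=atz(*W5(783,108),.086);print(an(o-g),an(E-H),H,E,an(P-H),P)
E
```

```text
8.1167 [ 0.5364 -0.1578  0.1188] [ 0.3144  0.9493 -0.0001] [-0.2057  1.0109  6.3286] 0.01714147530831233 24.409241508110426
cap (array([ 0.5755, -0.1543,  0.0968]), [np.float64(0.0003767176917738883), np.float64(0.0002931656551518287), np.float64(0.0005687947642186924)])
hand (array([ 0.5358, -0.1566,  0.1427]), [np.float64(0.0006056422441103036), np.float64(0.0001752898411312633), np.float64(0.00047245502349461564)])
143.0725696417129 145.19758448460016 [0.5471 0.0219 0.041 ] [0.5035 0.0523 0.041 ] 139.35204438492462 [0.5045 0.0585 0.086 ]
```

```bash
cat > arc.py <<'E'
import sys,numpy as np
# arc.py a0 a1 n zrate(mm/rad, up positive) : tool-axes rows, units 0.1 m
a0,a1,n,zr=map(float,sys.argv[1:5]);r=.04
c=lambda a:r*np.array([np.cos(np.radians(a)),np.sin(np.radians(a))])
R=np.array([[-.9493,.3144],[.3144,.9493]])
for a in np.linspace(a0,a1,int(n)+1)[1:]:
    d=R.T@(c(a)-c(a0)); print(round(a,1),'[%.3f, %.3f, %.3f]'%(*(d*10),-zr*np.radians(a-a0)*.01))
E
python3 arc.py 183 243 12 1.3; python3 arc.py 243 291 12 1.3
```

```text
188.0 [-0.014, -0.032, -0.001]
193.0 [-0.031, -0.062, -0.002]
198.0 [-0.050, -0.091, -0.003]
203.0 [-0.072, -0.119, -0.005]
208.0 [-0.096, -0.144, -0.006]
213.0 [-0.123, -0.167, -0.007]
218.0 [-0.151, -0.187, -0.008]
223.0 [-0.181, -0.205, -0.009]
228.0 [-0.212, -0.221, -0.010]
233.0 [-0.245, -0.233, -0.011]
238.0 [-0.278, -0.243, -0.012]
243.0 [-0.312, -0.250, -0.014]
247.0 [-0.028, -0.003, -0.001]
251.0 [-0.056, -0.005, -0.002]
255.0 [-0.084, -0.004, -0.003]
259.0 [-0.111, -0.001, -0.004]
263.0 [-0.139, 0.003, -0.005]
267.0 [-0.166, 0.010, -0.005]
271.0 [-0.193, 0.018, -0.006]
275.0 [-0.219, 0.028, -0.007]
279.0 [-0.244, 0.040, -0.008]
283.0 [-0.268, 0.054, -0.009]
287.0 [-0.292, 0.069, -0.010]
291.0 [-0.314, 0.086, -0.011]
```

Emit:
apply_moves([
  {"xyz": [-0.014,-0.032,-0.001],"turn": 0,"gripper": 0},
  {"xyz": [-0.031,-0.062,-0.002],"turn": 0,"gripper": 0},
  {"xyz": [-0.05,-0.091,-0.003],"turn": 0,"gripper": 0},
  {"xyz": [-0.072,-0.119,-0.005],"turn": 0,"gripper": 0},
  {"xyz": [-0.096,-0.144,-0.006],"turn": 0,"gripper": 0},
  {"xyz": [-0.123,-0.167,-0.007],"turn": 0,"gripper": 0},
  {"xyz": [-0.151,-0.187,-0.008],"turn": 0,"gripper": 0},
  {"xyz": [-0.181,-0.205,-0.009],"turn": 0,"gripper": 0},
  {"xyz": [-0.212,-0.221,-0.01],"turn": 0,"gripper": 0},
  {"xyz": [-0.245,-0.233,-0.011],"turn": 0,"gripper": 0},
  {"xyz": [-0.278,-0.243,-0.012],"turn": 0,"gripper": 0},
  {"xyz": [-0.312,-0.25,-0.014],"turn": 0,"gripper": 0},
])

```text
clock: 9.12
eef_pos: [0.5575, -0.1909, 0.1196]
eef_rot: [[-0.949, 0.314, -0.001], [0.314, 0.949, 0.001], [0.002, 0.001, -1.0]]
force: [-3.6, 1.3, 5.5]
finger_gap: 0.0168
grasp_force: 25.1
```

Emit:
apply_moves([
  {"xyz": [0,0,0],"turn": 0,"gripper": 0},
  {"xyz": [0,0,0],"turn": 0,"gripper": 0},
  {"xyz": [0,0,0],"turn": 0,"gripper": 0},
])

```text
clock: 9.37
eef_pos: [0.5577, -0.191, 0.1197]
eef_rot: [[-0.949, 0.314, -0.001], [0.314, 0.949, 0.001], [0.001, 0.0, -1.0]]
force: [-2.5, 2.3, 5.2]
finger_gap: 0.0167
grasp_force: 25.0
```

```bash
for a in 243 251 259 267 275 283; do python3 arc.py $a $((a+8)) 2 1.3; done
```

```text
247.0 [-0.028, -0.003, -0.001]
251.0 [-0.056, -0.005, -0.002]
255.0 [-0.028, 0.001, -0.001]
259.0 [-0.056, 0.003, -0.002]
263.0 [-0.028, 0.005, -0.001]
267.0 [-0.055, 0.011, -0.002]
271.0 [-0.027, 0.008, -0.001]
275.0 [-0.053, 0.018, -0.002]
279.0 [-0.025, 0.012, -0.001]
283.0 [-0.050, 0.026, -0.002]
287.0 [-0.023, 0.015, -0.001]
291.0 [-0.046, 0.032, -0.002]
```

Emit:
apply_moves([
  {"xyz": [-0.028,-0.003,-0.001],"turn": 0,"gripper": 0},
  {"xyz": [-0.056,-0.005,-0.002],"turn": 0,"gripper": 0},
  {"xyz": [-0.056,-0.005,-0.002],"turn": 0,"gripper": 0},
])

```text
clock: 9.62
eef_pos: [0.563, -0.1934, 0.1198]
eef_rot: [[-0.949, 0.314, -0.001], [0.314, 0.949, 0.0], [0.001, 0.0, -1.0]]
force: [-4.3, 1.5, 5.7]
finger_gap: 0.0168
grasp_force: 24.8
```

Emit:
apply_moves([
  {"xyz": [-0.028,0.001,-0.001],"turn": 0,"gripper": 0},
  {"xyz": [-0.056,0.003,-0.002],"turn": 0,"gripper": 0},
  {"xyz": [-0.056,0.003,-0.002],"turn": 0,"gripper": 0},
])

```text
clock: 9.87
eef_pos: [0.5688, -0.1947, 0.1194]
eef_rot: [[-0.949, 0.314, -0.0], [0.314, 0.949, 0.001], [0.0, 0.001, -1.0]]
force: [0.5, -0.2, -0.3]
finger_gap: 0.017
grasp_force: 24.9
```

Emit:
apply_moves([
  {"xyz": [-0.028,0.005,-0.001],"turn": 0,"gripper": 0},
  {"xyz": [-0.055,0.011,-0.002],"turn": 0,"gripper": 0},
  {"xyz": [-0.055,0.011,-0.002],"turn": 0,"gripper": 0},
])

```text
clock: 10.12
eef_pos: [0.5742, -0.1953, 0.1195]
eef_rot: [[-0.949, 0.314, -0.001], [0.314, 0.949, 0.001], [0.001, 0.001, -1.0]]
force: [-1.1, 1.4, -4.4]
finger_gap: 0.0173
grasp_force: 24.6
```

Emit:
apply_moves([
  {"xyz": [-0.027,0.008,-0.001],"turn": 0,"gripper": 0},
  {"xyz": [-0.053,0.018,-0.002],"turn": 0,"gripper": 0},
  {"xyz": [-0.053,0.018,-0.002],"turn": 0,"gripper": 0},
])

```text
clock: 10.37
eef_pos: [0.58, -0.1954, 0.1202]
eef_rot: [[-0.949, 0.314, -0.0], [0.314, 0.949, 0.0], [0.0, 0.0, -1.0]]
force: [-1.3, 1.7, -5.1]
finger_gap: 0.0167
grasp_force: 24.6
```

The support force vanished between 251° and 259°, so the screw is now hanging past the drop (drop angle about 1.15 rad). I'll lower it until it is supported.

Emit:
apply_moves([
  {"xyz": [0,0,0.02],"turn": 0,"gripper": 0},
  {"xyz": [0,0,0.04],"turn": 0,"gripper": 0},
  {"xyz": [0,0,0.06],"turn": 0,"gripper": 0},
  {"xyz": [0,0,0.06],"turn": 0,"gripper": 0},
  {"xyz": [0,0,0.06],"turn": 0,"gripper": 0},
])

```text
clock: 10.78
eef_pos: [0.5797, -0.1954, 0.1143]
eef_rot: [[-0.949, 0.314, 0.0], [0.314, 0.949, 0.0], [0.0, 0.0, -1.0]]
force: [0.2, 1.5, -3.9]
finger_gap: 0.0167
grasp_force: 24.6
```

Emit:
apply_moves([
  {"xyz": [0,0,0.01],"turn": 0,"gripper": 0},
  {"xyz": [0,0,0.01],"turn": 0,"gripper": 0},
  {"xyz": [0,0,0.01],"turn": 0,"gripper": 0},
])

```text
clock: 11.03
eef_pos: [0.5797, -0.1955, 0.1135]
eef_rot: [[-0.949, 0.314, 0.0], [0.314, 0.949, 0.0], [0.0, 0.0, -1.0]]
force: [-0.0, 1.6, -5.3]
finger_gap: 0.017
grasp_force: 24.6
```

Emit:
apply_moves([
  {"xyz": [0,0,0.01],"turn": 0,"gripper": 0},
  {"xyz": [0,0,0.01],"turn": 0,"gripper": 0},
  {"xyz": [0,0,0.01],"turn": 0,"gripper": 0},
])

```text
clock: 11.28
eef_pos: [0.5799, -0.1957, 0.1129]
eef_rot: [[-0.949, 0.314, 0.001], [0.314, 0.949, -0.0], [-0.001, -0.0, -1.0]]
force: [-1.1, 1.5, 0.6]
finger_gap: 0.017
grasp_force: 25.0
```

```bash
for a in 275 180 85 -10; do python3 arc.py $a $((a-95)) 12 1.27; echo; done
```

```text
267.1 [0.052, -0.018, 0.002]
259.2 [0.106, -0.029, 0.004]
251.2 [0.161, -0.033, 0.005]
243.3 [0.216, -0.028, 0.007]
235.4 [0.270, -0.017, 0.009]
227.5 [0.322, 0.002, 0.011]
219.6 [0.371, 0.028, 0.012]
211.7 [0.416, 0.061, 0.014]
203.8 [0.455, 0.099, 0.016]
195.8 [0.489, 0.143, 0.018]
187.9 [0.517, 0.190, 0.019]
180.0 [0.538, 0.242, 0.021]

172.1 [0.014, 0.053, 0.002]
164.2 [0.020, 0.108, 0.004]
156.2 [0.018, 0.164, 0.005]
148.3 [0.009, 0.218, 0.007]
140.4 [-0.007, 0.271, 0.009]
132.5 [-0.030, 0.321, 0.011]
124.6 [-0.061, 0.367, 0.012]
116.7 [-0.097, 0.409, 0.014]
108.8 [-0.139, 0.445, 0.016]
100.8 [-0.185, 0.475, 0.018]
92.9 [-0.235, 0.499, 0.019]
85.0 [-0.288, 0.515, 0.021]

77.1 [-0.054, 0.009, 0.002]
69.2 [-0.110, 0.010, 0.004]
61.2 [-0.165, 0.004, 0.005]
53.3 [-0.218, -0.010, 0.007]
45.4 [-0.269, -0.031, 0.009]
37.5 [-0.317, -0.058, 0.011]
29.6 [-0.360, -0.092, 0.012]
21.7 [-0.399, -0.132, 0.014]
13.8 [-0.431, -0.177, 0.016]
5.8 [-0.457, -0.226, 0.018]
-2.1 [-0.476, -0.277, 0.019]
-10.0 [-0.488, -0.331, 0.021]

-17.9 [-0.004, -0.055, 0.002]
-25.8 [-0.001, -0.110, 0.004]
-33.8 [0.010, -0.164, 0.005]
-41.7 [0.029, -0.216, 0.007]
-49.6 [0.054, -0.265, 0.009]
-57.5 [0.086, -0.311, 0.011]
-65.4 [0.123, -0.351, 0.012]
-73.3 [0.166, -0.386, 0.014]
-81.2 [0.214, -0.414, 0.016]
-89.2 [0.265, -0.436, 0.018]
-97.1 [0.318, -0.450, 0.019]
-105.0 [0.373, -0.457, 0.021]
```

Emit:
apply_moves([
  {"xyz": [0.052,-0.018,0.002],"turn": 0,"gripper": 0},
  {"xyz": [0.106,-0.029,0.004],"turn": 0,"gripper": 0},
  {"xyz": [0.161,-0.033,0.005],"turn": 0,"gripper": 0},
  {"xyz": [0.216,-0.028,0.007],"turn": 0,"gripper": 0},
  {"xyz": [0.27,-0.017,0.009],"turn": 0,"gripper": 0},
  {"xyz": [0.322,0.002,0.011],"turn": 0,"gripper": 0},
  {"xyz": [0.371,0.028,0.012],"turn": 0,"gripper": 0},
  {"xyz": [0.416,0.061,0.014],"turn": 0,"gripper": 0},
  {"xyz": [0.455,0.099,0.016],"turn": 0,"gripper": 0},
  {"xyz": [0.489,0.143,0.018],"turn": 0,"gripper": 0},
  {"xyz": [0.517,0.19,0.019],"turn": 0,"gripper": 0},
  {"xyz": [0.538,0.242,0.021],"turn": 0,"gripper": 0},
])

```text
clock: 12.28
eef_pos: [0.5358, -0.1555, 0.1107]
eef_rot: [[-0.949, 0.315, -0.001], [0.315, 0.949, -0.001], [0.0, -0.001, -1.0]]
force: [-1.1, -3.7, 6.6]
finger_gap: 0.0171
grasp_force: 26.0
```

Emit:
apply_moves([
  {"xyz": [0.014,0.053,0.002],"turn": 0,"gripper": 0},
  {"xyz": [0.02,0.108,0.004],"turn": 0,"gripper": 0},
  {"xyz": [0.018,0.164,0.005],"turn": 0,"gripper": 0},
  {"xyz": [0.009,0.218,0.007],"turn": 0,"gripper": 0},
  {"xyz": [-0.007,0.271,0.009],"turn": 0,"gripper": 0},
  {"xyz": [-0.03,0.321,0.011],"turn": 0,"gripper": 0},
  {"xyz": [-0.061,0.367,0.012],"turn": 0,"gripper": 0},
  {"xyz": [-0.097,0.409,0.014],"turn": 0,"gripper": 0},
  {"xyz": [-0.139,0.445,0.016],"turn": 0,"gripper": 0},
  {"xyz": [-0.185,0.475,0.018],"turn": 0,"gripper": 0},
  {"xyz": [-0.235,0.499,0.019],"turn": 0,"gripper": 0},
  {"xyz": [-0.288,0.515,0.021],"turn": 0,"gripper": 0},
])

```text
clock: 13.28
eef_pos: [0.5793, -0.1145, 0.1086]
eef_rot: [[-0.95, 0.314, -0.002], [0.314, 0.95, 0.001], [0.002, 0.001, -1.0]]
force: [-4.3, 2.2, 8.8]
finger_gap: 0.017
grasp_force: 26.4
```

Emit:
apply_moves([
  {"xyz": [-0.054,0.009,0.002],"turn": 0,"gripper": 0},
  {"xyz": [-0.11,0.01,0.004],"turn": 0,"gripper": 0},
  {"xyz": [-0.165,0.004,0.005],"turn": 0,"gripper": 0},
  {"xyz": [-0.218,-0.01,0.007],"turn": 0,"gripper": 0},
  {"xyz": [-0.269,-0.031,0.009],"turn": 0,"gripper": 0},
  {"xyz": [-0.317,-0.058,0.011],"turn": 0,"gripper": 0},
  {"xyz": [-0.36,-0.092,0.012],"turn": 0,"gripper": 0},
  {"xyz": [-0.399,-0.132,0.014],"turn": 0,"gripper": 0},
  {"xyz": [-0.431,-0.177,0.016],"turn": 0,"gripper": 0},
  {"xyz": [-0.457,-0.226,0.018],"turn": 0,"gripper": 0},
  {"xyz": [-0.476,-0.277,0.019],"turn": 0,"gripper": 0},
  {"xyz": [-0.488,-0.331,0.021],"turn": 0,"gripper": 0},
])

```text
clock: 14.28
eef_pos: [0.6167, -0.161, 0.1065]
eef_rot: [[-0.95, 0.313, 0.002], [0.313, 0.95, 0.003], [-0.001, 0.003, -1.0]]
force: [3.9, 3.0, 5.9]
finger_gap: 0.0168
grasp_force: 26.4
```

Emit:
apply_moves([
  {"xyz": [-0.004,-0.055,0.002],"turn": 0,"gripper": 0},
  {"xyz": [-0.001,-0.11,0.004],"turn": 0,"gripper": 0},
  {"xyz": [0.01,-0.164,0.005],"turn": 0,"gripper": 0},
  {"xyz": [0.029,-0.216,0.007],"turn": 0,"gripper": 0},
  {"xyz": [0.054,-0.265,0.009],"turn": 0,"gripper": 0},
  {"xyz": [0.086,-0.311,0.011],"turn": 0,"gripper": 0},
  {"xyz": [0.123,-0.351,0.012],"turn": 0,"gripper": 0},
  {"xyz": [0.166,-0.386,0.014],"turn": 0,"gripper": 0},
  {"xyz": [0.214,-0.414,0.016],"turn": 0,"gripper": 0},
  {"xyz": [0.265,-0.436,0.018],"turn": 0,"gripper": 0},
  {"xyz": [0.318,-0.45,0.019],"turn": 0,"gripper": 0},
  {"xyz": [0.373,-0.457,0.021],"turn": 0,"gripper": 0},
])

```text
clock: 15.28
eef_pos: [0.5655, -0.1943, 0.1042]
eef_rot: [[-0.949, 0.315, 0.0], [0.315, 0.949, -0.0], [-0.0, -0.0, -1.0]]
force: [4.3, -1.3, 4.7]
finger_gap: 0.0172
grasp_force: 26.0
```

Emit:
apply_moves([
  {"xyz": [0,0,0],"turn": 0,"gripper": 0},
  {"xyz": [0,0,0],"turn": 0,"gripper": 0},
  {"xyz": [0,0,0],"turn": 0,"gripper": 0},
  {"xyz": [0,0,0],"turn": 0,"gripper": 0},
  {"xyz": [0,0,0],"turn": 0,"gripper": 0},
])

```text
clock: 15.7
eef_pos: [0.5656, -0.1942, 0.104]
eef_rot: [[-0.949, 0.314, -0.001], [0.314, 0.949, -0.0], [0.001, -0.0, -1.0]]
force: [0.5, -0.6, 6.8]
finger_gap: 0.0169
grasp_force: 26.0
```

```bash
python3 - <<'E'
from h import *
s=bot.observe(); print(s['clock'],s['eef_pos'],s['force'],s['finger_gap'],s['grasp_force'])
a=snap('side','s6');b=snap('wrist','w6')
a=cv2.resize(a[215:355,235:375],(400,400),interpolation=cv2.INTER_CUBIC);b=cv2.resize(b,(400,400))
cv2.imwrite('pics/m6.png',np.hstack([a,b])[:,:,::-1])
E
```

```text
15.7 [ 0.56555289 -0.19421024  0.10404514] [ 0.49806382 -0.56419388  6.79076766] 0.01693863224129408 25.97077964746859
```

View pics/m6.png

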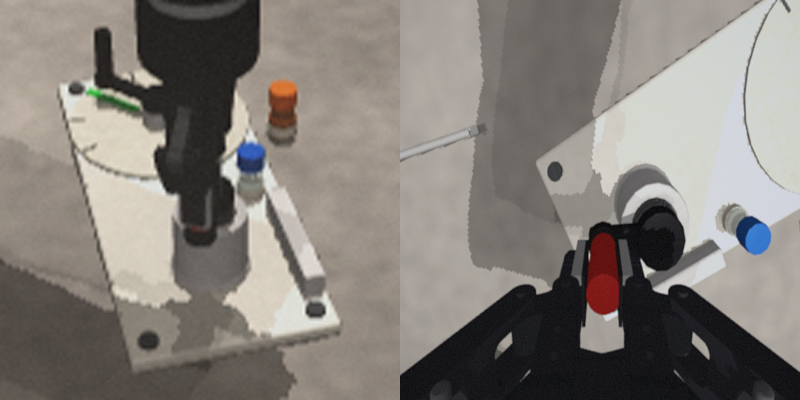

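The picture shows the handle gripped at (603,270), both vials standing and the lever still over its line. The tool sank about 8.9 mm over the forward turn. I'm handing in.

```bash
python3 -c "
from plant import bot
print(bot.close_job())"
```

```text
the job is handed in; nothing more can be done
None
```

I handed in the job at about 16 s: the lever lies within about 2° of the green line, the screw dropped one thread and was turned forward about 380° (one turn past the drop), and the red handle is still gripped. The vials stood where they were at the last look; I did not check the other bystanders again, and the judge's verdict was not shown.

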